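Lift the cover off the cell jig and hold it up level

TASK

A colleague is about to change the cell in the lay-up jig on the bench. Swing aside whichever of the two latches still reaches over the cover, take the cover by its handle, lift it straight up off its guide pins and hold it level, still and squarely over the jig, about 10 cm above where it sat. Finish while holding it there, with nothing else carrying it; keep it level on the way and leave the loose things round the jig where they lie.

Things in the scene. Friction and masses are not known exactly. Their poses are not given: they have to be found in the camera images.
- jig: lay-up jig, fixed to the bench: aluminium base 160 mm (its x) by 270 mm (its y) by 16 mm high, origin at the centre of its underside, z up, x pointing away from the robot (within 20 degrees). Two rails carry the cover, underside at 22 mm; a dark cell lies fixed between them. A latch pivots at each end, at x = 0, y = +115 mm (left) and -115 mm (right)
- cover: lift-off cover lying on the jig's rails, on the guide pins: grey plate 140 mm (its x) by 180 mm (its y) by 10 mm with two rectangular windows and two guide holes 11 mm in diameter, 0.3 to 0.65 kg, balanced about its centre. Origin at the centre of the plate's underside, axes parallel to the jig's when seated
- cover_handle (a point): centre of the cover's handle: a black bar 14 mm wide (cover's x), 96 mm long (cover's y), 14 mm high, on two round legs 38 mm either side of its middle; 45 mm above the cover's underside (67 mm above the bench when seated), 35 mm above the plate's top. Pinch it across its 14 mm
- latch_left (a joint): turn of the left (+y) latch, rad, 0 to 1.65, about its upright pivot. 0: nose straight in over the cover; from 1.05 up: clear of the cover; 1.57: bar parallel to the cover's edge. It opens counter-clockwise seen from above, its tail swinging from outward (+y of the jig) towards the robot (-x of the jig). Light friction (0.05 N m), stays where left; starts anywhere from 0 to 1.57
- latch_right (a joint): turn of the right (-y) latch, rad, 0 to 1.65, the mirror image: 0 nose straight in over the cover, from 1.05 up clear of it, 1.57 parallel to the cover's edge. It opens clockwise seen from above, its tail swinging from outward (-y of the jig) towards the robot (-x of the jig). Light friction (0.05 N m), stays where left; starts anywhere from 0 to 1.57
- latch_left_pin (a point): on the axis of the left latch's upright finger pin, 63.5 mm above the bench: steel, 10 mm in diameter, 40 to 72 mm above the bench, on the latch's tail 34 mm from the pivot; swing the latch by it. The latch is a flat dark steel bar 16 mm wide, 34 to 40 mm above the bench, its round nose reaching 40 mm from the pivot on the other side; the pivot screw ends at 46 mm
- latch_right_pin (a point): the same point on the right latch's finger pin
- loupe: bystander, black eyeglass loupe, 37 mm across and 30 mm high, beyond the jig's left end; origin at the centre of its underside. Behind it and the jig, from world x = 0.72 on, stand a fixed rack and a console, higher than the jig: keep the arm in front of them
- tweezers: bystander, straight steel tweezers, 126 mm long, 13 mm wide, 8 mm high, lying beyond the jig's left end; origin at the centre of the underside, length along their y
- tape: bystander, roll of amber film tape, 72 mm across and 20 mm high, lying beyond the jig's right end; origin at the centre of its underside
- guide_pin_left (a point): top of the left guide pin, fixed to the jig at x, y = (50, 78) mm, 44 mm above the bench; 8 mm in diameter with a tapered top. The other one stands at (-50, -78) mm. The cover is free of them when raised 22 mm

How it is judged:
By the outcome, as a careful person would: the job done as asked, in the order asked, and still so for the second after the job is handed in, while the arm keeps its last pose, push and grip.
It also fails if it takes over 61 s, if anything falls off the work surface, if the arm or the gripper's body presses on something with over 40 N, if the wrist force passes 120 N, or if a joint passes its speed limit or range.

ROBOT

A 6-joint arm with a two-finger parallel gripper is mounted at the origin on a cart in front of the work surface, level with it; the furniture and walls round the work are solid. World frame = base frame: x ahead of the robot, y to its left, z up, the work surface at z = 0. Lengths are in mm, angles in rad, forces in N, time in s.
With the tool pointing down it reaches from about 400 to 925 mm from the base axis. Payload 12.5 kg.
Tool frame: the origin (TCP) lies midway between the tips of the shut fingers; the grasp point (between the pads) lies 19 mm behind it; z points along the fingers, y is the line along which they close (so a half turn about z gives the same grasp; the last joint's range is limited). The gripper opens to 95 mm and grips with 3 to 60 N. Pads are 20 mm wide; open, the fingers measure 119 mm over their backs; the gripper's body (75 mm by 180 mm) begins 59 mm behind the grasp point.
Start: joints at [1.098, 0.491, 1.559, -0, 1.092, -0.106], TCP at [224.128, 583.449, 214.661] pointing down, gripper open.
Joint ranges: [-3.1, 3.1], [-0.84, 2.19], [0.05, 2.79], [-1.13, 4.28], [0.06, 2.93], [-2.69, 2.69]. Speed limits (rad/s): [2.22, 2.22, 2.79, 3.14, 3.14, 3.14].

INTERFACE

Orientations are given as [roll, pitch, yaw] about the fixed x, y, z axes, in that order (R = Rz(yaw) Ry(pitch) Rx(roll)).
In Python, from cell import * gives the robot as it stands. The module is installed in compiled form; this text tells all that it offers.
- The arm moves only by the tool arm_command, never from a script. Its arguments are lists of equal length, an entry for each row: "delta_pos": the shift along the world's x, y, z in units of 250 mm (1.0 is 250 mm), a list of three; "delta_rot": the turn, a rotation vector about the world's x, y, z in units of 90 degrees (1.0 is 90 degrees), a list of three; "claw": the closure, from 0 (fully open) to 1 (shut). In form: {"delta_pos": [[tx, ty, tz], ...], "delta_rot": [[wx, wy, wz], ...], "claw": [claw, ...]}. A call has exactly 5 rows; each row is the pose to reach, as a shift and turn from the pose commanded when the call began; what a row does not reach only later rows make up. A row lasts 1/12 s, in which the tool goes at most 41.7 mm and 7.16 degrees, less where a joint would pass 70% of its speed; a pose out of reach is approached as far as the arm can. A call with a number of a shift or a turn outside -1 to 1 is refused whole. A call with a gripper value outside its range is refused whole. The fingers move at their own pace and stop on an object; the grip force is fixed at half the most. Time passes only in rows, so rows that repeat a pose let the fingers close, or fill a call up. It gives the time, the measured TCP pose, the force, the opening and the grip force at its end, in the units of the state.
- state(): the state, without advancing time (a new reading comes with each control period).
- read_camera(name): name is "scene" or "top" or "wrist"; returns the picture (480x640x3 uint8, red, green, blue); there is no depth.
- calibration(name): a dict with "camera_matrix" (3x3 intrinsics, pixels), "T" (4x4, takes a point from camera to world coordinates). Camera axes: x right, y down, z forward; pixel columns grow to the right and rows downward; lengths in mm; the calibration is good to about 2 mm. A picture is of the moment at which its call begins: read the wrist's pose just before it. calibration takes no time and is no camera call; for the wrist camera it gives the pose at the moment of the call.
- job_done(): hands the job in; it is judged then, once.
The state is a dict: "t": time; "joints": joint angles; "qvel": joint speeds; "tau": joint torques, N m; "eef_pos": TCP position; "tcp_rot": TCP orientation; "ft_force": force on the tool from outside, world axes, zero at the start; "moment": the same for the moment, N m; "opening": opening from 0.0 (shut) to 1.0 (fully open); "grip_force": force on a finger pad.
Only numpy, scipy, OpenCV 4.12 (cv2) and the standard library are available. Lean on these libraries where they do the work, as an engineer would, in place of code of your own. Each camera call takes 0.05 s, during which the arm holds its last target. There are 200 camera calls.

## Working session

There is one attempt and no reset: what is moved stays moved. The work goes in short steps, Python scripts to look and compute and a tool call to move; the robot and the scene stay as the last step left them, time stands still between calls to the robot, and variables do not carry over. Pictures are saved under pics/ and viewed, at most 10 in all, crops included, and the job is handed in when it is done.

Besides the shell and the picture viewer there is one more tool, called after "Call:" as name(argument=value, ...), one argument or row to a line, values as JSON. arm_command: Moves the arm, as the interface text tells. Shifts and turns lie within -1 to 1; 1 stands for 250 mm of shift or 90 degrees of turn. Its arguments: {"type":"object","properties":{"delta_pos":{"type":"array"},"delta_rot":{"type":"array"},"claw":{"type":"array"}},"required":["delta_pos","delta_rot","claw"]}

```bash
mkdir -p pics; python3 - <<'E'
from cell import *
import cv2,numpy as np
s=state();print(s['t'],s['eef_pos'],s['tcp_rot'],s['opening'])
for n in ['scene','top']:
    im=read_camera(n);cv2.imwrite(f'pics/{n}0.png',im[:,:,::-1])
    c=calibration(n);print(n,np.round(c['camera_matrix'],1).tolist(),np.round(c['T'],3).tolist())
E
```

```text
0.0 [223.98821122 583.22484111 214.05119099] [-3.14048399e+00 -1.42486574e-04  2.77479905e+00] 1.0007992417586662
scene [[446.1, 0.0, 317.7], [0.0, 446.1, 241.2], [0.0, 0.0, 1.0]] [[-0.68, -0.383, 0.625, 8.883], [-0.733, 0.359, -0.578, 513.385], [-0.003, -0.851, -0.525, 561.579], [0.0, 0.0, 0.0, 1.0]]
top [[596.1, 0.0, 324.1], [0.0, 596.1, 234.8], [0.0, 0.0, 1.0]] [[0.023, -0.998, 0.066, 483.587], [-0.999, -0.025, -0.025, -8.181], [0.027, -0.066, -0.997, 1140.231], [0.0, 0.0, 0.0, 1.0]]
```

View pics/scene0.png

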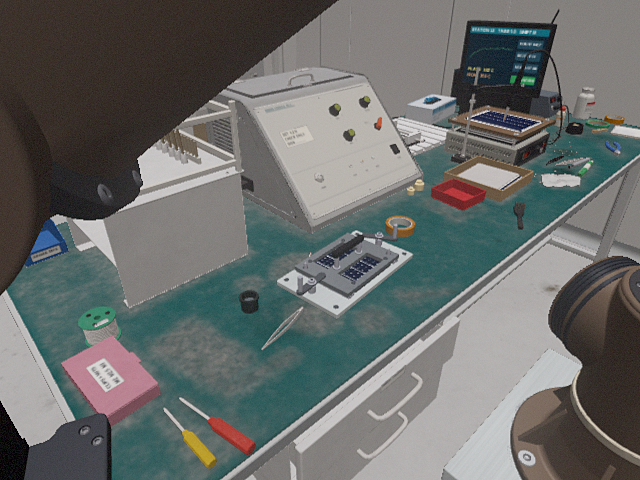

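View pics/top0.png

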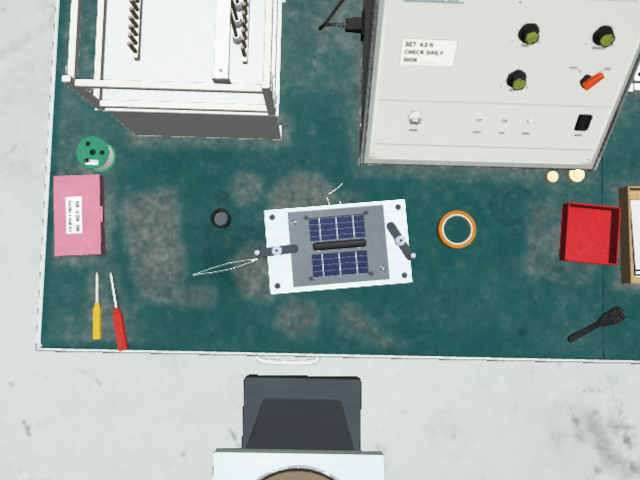

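The top view shows the jig near pixel (340,246). The left latch lies across the cover with its pivot near (277,251). The right latch is turned partly open, with its pivot near (401,241) and its tail near (411,256). I'll zoom in.

```bash
python3 - <<'E'
import cv2
im=cv2.imread('pics/top0.png')[190:302,250:424]
cv2.imwrite('pics/c1.png',cv2.resize(im,(783,504),interpolation=cv2.INTER_CUBIC))
im=cv2.imread('pics/scene0.png')[225:315,270:420]
cv2.imwrite('pics/c2.png',cv2.resize(im,(750,450),interpolation=cv2.INTER_CUBIC))
E
```

```text
(no output)
```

View pics/c1.png

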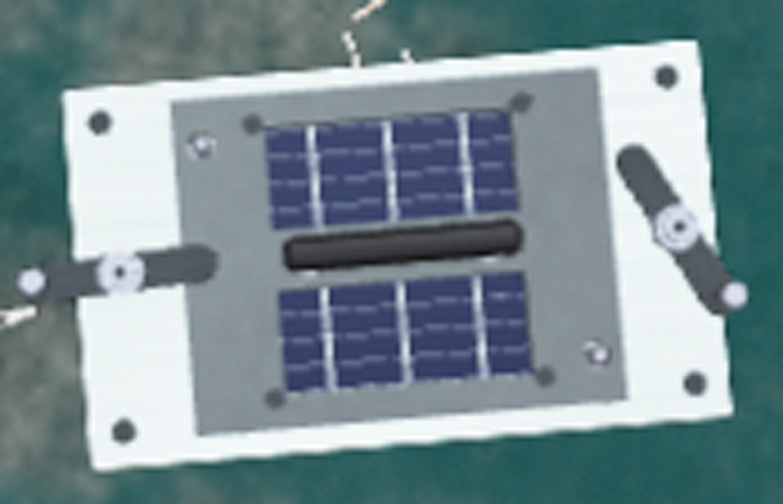

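View pics/c2.png

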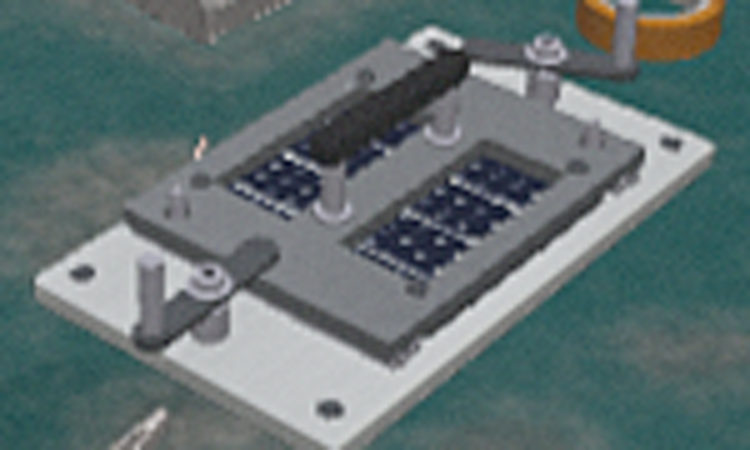

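The crop shows the left latch at about 0 with its nose over the cover: nose (200,262), pivot (120,272), pin top (32,281). The right latch's nose (632,160) stands off the cover's edge at about x=610, so it is already clear. Next I'll triangulate from the two views.

```bash
cat > h.py <<'E'
from cell import *
import numpy as np
C={n:calibration(n) for n in('top','scene')}
def ray(c,p):
    d=c['T'][:3,:3]@np.linalg.solve(c['camera_matrix'],[p[0],p[1],1.]);return c['T'][:3,3],d/np.linalg.norm(d)
def tri(rs):
    A=sum(np.eye(3)-np.outer(d,d) for o,d in rs);b=sum((np.eye(3)-np.outer(d,d))@o for o,d in rs)
    x=np.linalg.solve(A,b);return x,max(np.linalg.norm((np.eye(3)-np.outer(d,d))@(x-o)) for o,d in rs)
def atz(r,z): o,d=r;return o+d*(z-o[2])/d[2]
E
python3 - <<'E'
from h import *
T=lambda u,v:ray(C['top'],(250+u/4.5-.4,190+v/4.5-.4)); S=lambda u,v:ray(C['scene'],(270+u/5-.4,225+v/5-.4))
for n,a,b in [('Lpin',(32,281),(150,260)),('Lpiv',(120,272),(208,272)),('Rpin',(735,294),(626,2)),('Rpiv',(677,227),(546,47)),('handle',(403,245),(390,107))]:
    print(n,*[np.round(q,1) for q in tri([T(*a),S(*b)])])
co=[atz(T(*p),32) for p in [(170,101),(600,68),(628,399),(197,436)]]
ba=[atz(T(*p),16) for p in [(64,90),(697,41),(733,413),(95,470)]]
for n,q in(('cover',co),('base',ba)):
    q=np.array(q);print(n,np.round(q.mean(0),1),np.round([np.linalg.norm(q[i]-q[i-1]) for i in range(4)],1))
    for d in (q[0]+q[3]-q[1]-q[2],): print('yaw',np.arctan2(-d[0],d[1]))
for n,p,z in [('Lpiv',(120,272),46),('Rpiv',(677,227),46),('Lpin',(32,281),72),('Rpin',(735,294),72),('h',(403,245),74),('hl',(290,254),74),('hr',(518,235),74),('Rnose',(632,160),40)]: print(n,np.round(atz(T(*p),z),1))
E
```

```text
Lpin [521.1  84.8  72.8] 0.5
Lpiv [526.5  51.4  47.5] 0.5
Rpin [ 522.8 -195.4   72.7] 0.7
Rpiv [ 550.5 -176.1   45.4] 0.4
handle [539.4 -62.4  67.6] 0.7
cover [538.5 -63.2  32. ] [138.9 179.4 138.  178.6]
yaw 0.10529808882979792
base [538.3 -63.7  16. ] [159.6 268.1 157.6 268.1]
yaw 0.10733293058756481
Lpiv [526.2  51.1  46. ]
Rpiv [ 550.1 -176.3   46. ]
Lpin [520.8  84.5  72. ]
Rpin [ 522.3 -196.    72. ]
h [538.5 -62.6  74. ]
hl [533.9 -17.7  74. ]
hr [ 543.7 -108.4   74. ]
Rnose [ 577.7 -158.2   40. ]
```

The jig's centre is at about (538.4, -63.2) mm with a yaw of about +0.106 rad. Heights and sizes agree with the text. The left latch is shut, at about 0. The right one measures about 1.06–1.12, so I'll confirm it from the wrist camera on the way.

Call:
arm_command(
  delta_pos=[
    [0.08,-0.135,0.01],
    [0.16,-0.27,0.02],
    [0.24,-0.405,0.03],
    [0.32,-0.54,0.04],
    [0.4,-0.675,0.05],
  ],
  delta_rot=[
    [0,0,-0.05],
    [0,0,-0.1],
    [0,0,-0.15],
    [0,0,-0.2],
    [0,0,-0.25],
  ],
  claw=[0.2,0.4,0.6,0.7,0.7],
)

```text
t: 0.52
eef_pos: [324.5, 413.0, 227.0]
tcp_rot: [-3.141, 0.0, 2.379]
ft_force: [0.1, 0.6, -0.0]
opening: 0.707
grip_force: 0.0
```

Call:
arm_command(
  delta_pos=[
    [0.08,-0.135,0.01],
    [0.16,-0.27,0.02],
    [0.24,-0.405,0.03],
    [0.32,-0.54,0.04],
    [0.4,-0.675,0.05],
  ],
  delta_rot=[
    [0,0,-0.05],
    [0,0,-0.1],
    [0,0,-0.15],
    [0,0,-0.2],
    [0,0,-0.25],
  ],
  claw=[0.7,0.7,0.7,0.7,0.7],
)

```text
t: 0.93
eef_pos: [424.6, 244.1, 239.7]
tcp_rot: [-3.141, -0.0, 1.986]
ft_force: [0.0, 0.9, -0.0]
opening: 0.355
grip_force: 0.0
```

Call:
arm_command(
  delta_pos=[
    [0.08,-0.135,0.01],
    [0.16,-0.27,0.02],
    [0.24,-0.405,0.03],
    [0.32,-0.54,0.04],
    [0.36,-0.6,0.05],
  ],
  delta_rot=[
    [0,0,-0.05],
    [0,0,-0.1],
    [0,0,-0.15],
    [0,0,-0.2],
    [0,0,-0.2],
  ],
  claw=[0.7,0.7,0.7,0.7,0.7],
)

```text
t: 1.35
eef_pos: [515.7, 92.5, 252.0]
tcp_rot: [3.142, 0.001, 1.668]
ft_force: [-0.7, -0.1, -0.5]
opening: 0.302
grip_force: 0.0
```

```bash
python3 - <<'E'
from h import *
import cv2
c=calibration('wrist');im=read_camera('wrist');cv2.imwrite('pics/w1.png',im[:,:,::-1])
np.savez('w1.npz',K=c['camera_matrix'],T=c['T']);s=state();print(s['eef_pos'],s['tcp_rot'],c['T'].round(3).tolist(),c['camera_matrix'][0,0])
def pr(p):
    q=np.linalg.inv(c['T'])@[*p,1];u=c['camera_matrix']@q[:3];return (u[:2]/u[2]).round()
for n,p in dict(Lpin=(521,84.7,72),Rpin=(522.5,-195.7,72),h=(539,-62.5,74)).items(): print(n,pr(p))
E
```

```text
[516.7586183   91.66085222 252.31518387] [3.14069898e+00 8.80514289e-04 1.67076444e+00] [[0.995, 0.093, 0.029, 507.712], [0.098, -0.95, -0.296, 175.594], [-0.0, 0.297, -0.955, 420.967], [0.0, 0.0, 0.0, 1.0]] 381.90214675180135
Lpin [317. 218.]
Rpin [294. 450.]
h [320. 354.]
```

View pics/w1.png

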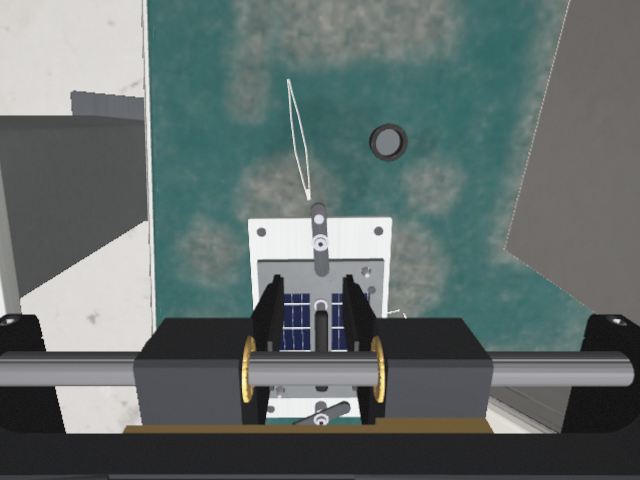

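The wrist view shows the left pin top at (319,219) and its pivot at (320,244), within 2 px of prediction. The right latch is partly hidden near (321,420), so I'll check it again later from above. Now I'll lower the fingers, about 28 mm apart, around the left pin.

Call:
arm_command(
  delta_pos=[
    [0.02,-0.03,-0.15],
    [0.02,-0.03,-0.3],
    [0.02,-0.03,-0.45],
    [0.02,-0.03,-0.56],
    [0.02,-0.03,-0.56],
  ],
  delta_rot=[
    [0,0,0.004],
    [0,0,0.004],
    [0,0,0.004],
    [0,0,0.004],
    [0,0,0.004],
  ],
  claw=[0.7,0.7,0.7,0.7,0.7],
)

```text
t: 1.82
eef_pos: [516.6, 88.4, 107.6]
tcp_rot: [-3.133, -0.001, 1.682]
ft_force: [-0.3, -0.7, -0.5]
opening: 0.298
grip_force: 0.0
```

```bash
python3 - <<'E'
from h import *
import cv2
c=calibration('wrist');im=read_camera('wrist');s=state();print(s['t'],s['eef_pos'],s['tcp_rot'],s['opening'],s['ft_force'])
cv2.imwrite('pics/w2.png',im[:,:,::-1])
def pr(p):
    q=np.linalg.inv(c['T'])@[*p,1];u=c['camera_matrix']@q[:3];return (u[:2]/u[2]).round()
print(pr((522,84.7,72)),pr((526.2,51.2,46)))
E
```

```text
1.8667 [517.86177836  88.53195518 110.33309308] [-3.13649623e+00 -3.55642703e-04  1.68177058e+00] 0.30383904222428637 [ 0.61044583 -0.45150423 -0.45878028]
[322. 275.] [321. 306.]
```

View pics/w2.png

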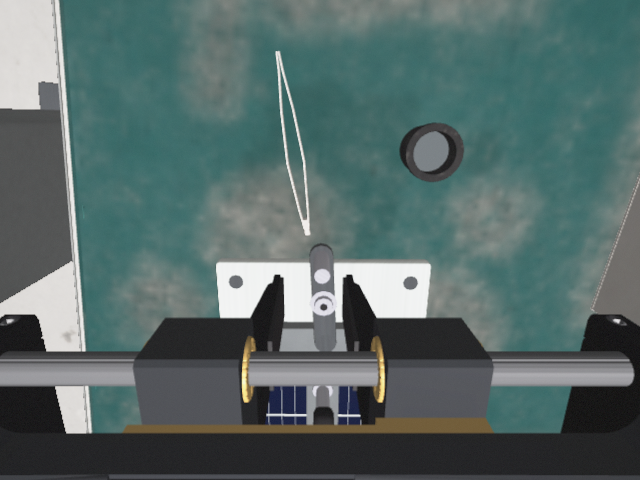

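The picture shows the left pin at (322,275), exactly as predicted for (522, 84.7), and its pivot at (323,306). The pin is centred between the fingers, so I'll go down to TCP z 50.

Call:
arm_command(
  delta_pos=[
    [0.013,-0.014,-0.06],
    [0.013,-0.014,-0.12],
    [0.013,-0.014,-0.18],
    [0.013,-0.014,-0.248],
    [0.013,-0.014,-0.248],
  ],
  delta_rot=[
    [0,0,0],
    [0,0,0],
    [0,0,0],
    [0,0,0],
    [0,0,0],
  ],
  claw=[0.7,0.7,0.7,0.7,0.8],
)

```text
t: 2.28
eef_pos: [522.3, 85.1, 49.9]
tcp_rot: [-3.141, -0.0, 1.682]
ft_force: [-1.1, 0.1, -0.5]
opening: 0.269
grip_force: 0.0
```

Call:
arm_command(
  delta_pos=[
    [0,0,0],
    [0,0,0],
    [0,0,0],
    [0,0,0],
    [0,0,0],
  ],
  delta_rot=[
    [0,0,0],
    [0,0,0],
    [0,0,0],
    [0,0,0],
    [0,0,0],
  ],
  claw=[0.8,0.8,0.8,0.8,0.8],
)

```text
t: 2.7
eef_pos: [522.7, 85.0, 51.0]
tcp_rot: [3.14, 0.0, 1.682]
ft_force: [0.2, -1.5, 0.1]
opening: 0.199
grip_force: 0.0
```

The fingers are around the pin with no contact, so I'll swing it along the arc.

Call:
arm_command(
  delta_pos=[
    [-0.0144,-0.0023,0],
    [-0.0284,-0.0061,0],
    [-0.0419,-0.0115,0],
    [-0.0548,-0.0182,0],
    [-0.0669,-0.0262,0],
  ],
  delta_rot=[
    [0,0,0.068],
    [0,0,0.136],
    [0,0,0.204],
    [0,0,0.272],
    [0,0,0.34],
  ],
  claw=[0.8,0.8,0.8,0.8,0.8],
)

```text
t: 3.12
eef_pos: [506.1, 78.4, 50.6]
tcp_rot: [3.14, 0.001, 2.221]
ft_force: [1.8, 0.2, -1.1]
opening: 0.199
grip_force: 0.8
```

Call:
arm_command(
  delta_pos=[
    [-0.0112,-0.0093,0],
    [-0.0213,-0.0198,0],
    [-0.0302,-0.0312,0],
    [-0.0379,-0.0436,0],
    [-0.0442,-0.0567,0],
  ],
  delta_rot=[
    [0,0,0.068],
    [0,0,0.136],
    [0,0,0.204],
    [0,0,0.272],
    [0,0,0.34],
  ],
  claw=[0.8,0.8,0.8,0.8,0.8],
)

```text
t: 3.53
eef_pos: [495.1, 64.2, 50.6]
tcp_rot: [3.141, 0.001, 2.755]
ft_force: [1.4, 0.4, -0.4]
opening: 0.204
grip_force: 0.7
```

Call:
arm_command(
  delta_pos=[
    [-0.0049,-0.0137,0],
    [-0.0082,-0.0279,0],
    [-0.0101,-0.0423,0],
    [-0.0104,-0.0568,0],
    [-0.0091,-0.0713,0],
  ],
  delta_rot=[
    [0,0,0.068],
    [0,0,0.136],
    [0,0,0.204],
    [0,0,0.272],
    [0,0,0.34],
  ],
  claw=[0.8,0.8,0.8,0.8,0.8],
)

```text
t: 3.95
eef_pos: [492.7, 46.4, 50.6]
tcp_rot: [3.142, 0.001, -2.994]
ft_force: [1.2, 1.4, 0.6]
opening: 0.202
grip_force: 0.7
```

Call:
arm_command(
  delta_pos=[
    [0,0,0.14],
    [0,0,0.3],
    [0,0,0.45],
    [0,-0.05,0.6],
    [0.02,-0.2,0.65],
  ],
  delta_rot=[
    [0,0,0],
    [0,0,-0.05],
    [0,0,-0.12],
    [0,0,-0.19],
    [0,0,-0.26],
  ],
  claw=[0.8,0.8,0.7,0.5,0],
)

```text
t: 4.37
eef_pos: [498.0, -1.7, 218.0]
tcp_rot: [3.14, 0.006, 2.873]
ft_force: [1.5, -0.6, 0.5]
opening: 0.353
grip_force: 0.0
```

Call:
arm_command(
  delta_pos=[
    [0.03,-0.14,0.05],
    [0.05,-0.28,0.1],
    [0.08,-0.42,0.15],
    [0.1,-0.57,0.15],
    [0.13,-0.72,0.15],
  ],
  delta_rot=[
    [0,0,-0.075],
    [0,0,-0.15],
    [0,0,-0.225],
    [0,0,-0.3],
    [0,0,-0.375],
  ],
  claw=[0,0,0,0,0],
)

```text
t: 4.78
eef_pos: [529.7, -185.4, 251.5]
tcp_rot: [3.141, 0.002, 2.281]
ft_force: [0.8, 0.5, -0.9]
opening: 0.703
grip_force: 0.0
```

Call:
arm_command(
  delta_pos=[
    [0,-0.03,0],
    [0,-0.03,0],
    [0,-0.03,0],
    [0,-0.03,0],
    [0,-0.03,0],
  ],
  delta_rot=[
    [0,0,-0.075],
    [0,0,-0.15],
    [0,0,-0.225],
    [0,0,-0.3],
    [0,0,-0.375],
  ],
  claw=[0,0,0,0,0],
)

```text
t: 5.2
eef_pos: [529.6, -191.2, 250.4]
tcp_rot: [3.141, -0.0, 1.691]
ft_force: [-0.2, 0.6, 0.2]
opening: 0.992
grip_force: 0.0
```

Call:
arm_command(
  delta_pos=[
    [0,0,0],
    [0,0,0],
    [0,0,0],
    [0,0,0],
    [0,0,0],
  ],
  delta_rot=[
    [0,0,-0.02],
    [0,0,-0.02],
    [0,0,-0.02],
    [0,0,-0.02],
    [0,0,-0.02],
  ],
  claw=[0,0,0,0,0],
)

```text
t: 5.62
eef_pos: [529.8, -191.0, 250.3]
tcp_rot: [3.141, 0.0, 1.667]
ft_force: [0.0, 0.1, -0.2]
opening: 1.0
grip_force: 0.0
```

```bash
python3 - <<'E'
from h import *
import cv2
c=calibration('wrist');im=read_camera('wrist');s=state();print(s['t'],s['eef_pos'],s['tcp_rot'],s['opening'],s['ft_force'])
np.savez('w3.npz',K=c['camera_matrix'],T=c['T']);cv2.imwrite('pics/w3.png',im[:,:,::-1])
cr=im[130:330,200:440,::-1];cr=cv2.resize(cr,(720,600),interpolation=cv2.INTER_CUBIC);cv2.imwrite('pics/w3c.png',cr)
E
```

```text
5.6667 [ 529.81050872 -191.06091097  250.2039084 ] [3.14150641e+00 1.08264690e-05 1.66674931e+00] 0.9999403123059053 [-0.10612775  0.15391835 -0.61291944]
```

View pics/w3c.png

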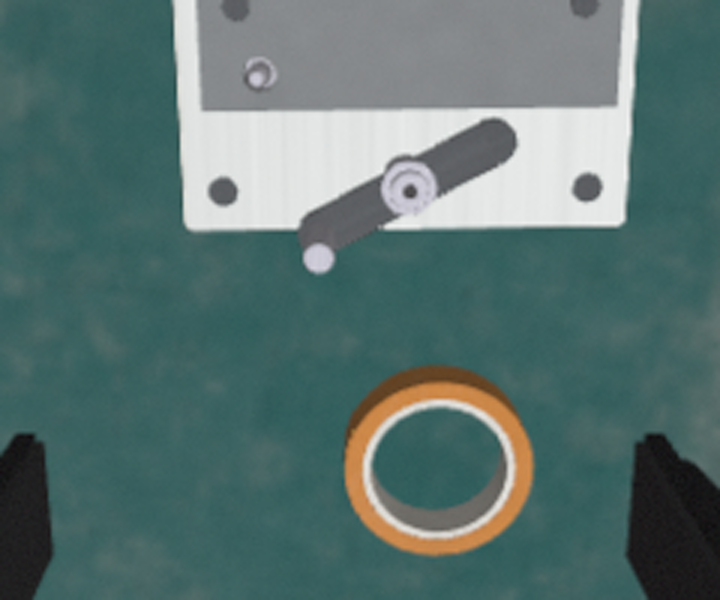

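The right latch's nose edge is at v≈117 and the cover's edge at v≈107, so there is a small gap. I'll compute it properly, correcting for height.

```bash
python3 - <<'E'
from h import *
d=np.load('w3.npz');c=dict(camera_matrix=d['K'],T=d['T'])
W=lambda u,v,z:atz(ray(c,(200+u/3-.33,130+v/3-.33)),z)
pin=W(318,258,72);piv=W(410,190,46);nc=W(492,142,40);ne=W(488,119,40)
e1=W(203,109,32);e2=W(616,106,32);y=0.106
ex=(e2-e1)[:2];print('edge yaw',np.arctan2(ex[1],ex[0]),np.linalg.norm(ex))
u=ex/np.linalg.norm(ex);n=np.array([-u[1],u[0]])
for k,p in dict(pin=pin,piv=piv,nosec=nc,noseedge=ne).items(): print(k,p.round(1),'along',((p[:2]-e1[:2])@u).round(1),'out of cover',(-(p[:2]-e1[:2])@n).round(1))
for a,b in((pin,piv),(piv,nc),(pin,nc)):
    v=(a-b)[:2];print('theta',np.arctan2(-v@u,-v@n))
E
```

```text
edge yaw 0.10396407395927271 138.35300917555648
pin [ 523.9 -197.4   72. ] along 38.7 out of cover 41.5
piv [ 552.1 -178.1   46. ] along 68.8 out of cover 25.3
nosec [ 577.8 -160.6   40. ] along 96.2 out of cover 10.5
noseedge [ 575.4 -153.2   40. ] along 94.6 out of cover 3.0
theta 1.07592117388326
theta 1.0765670330383663
theta 1.0762285036573627
```

The right latch is at 1.076 rad and 2–3 mm clear of the cover, so it stays as it is. Next I'll take a closer wrist view of the handle, and of the left latch.

Call:
arm_command(
  delta_pos=[
    [0.01,0.06,-0.1],
    [0.02,0.12,-0.2],
    [0.03,0.18,-0.3],
    [0.04,0.24,-0.4],
    [0.04,0.24,-0.4],
  ],
  delta_rot=[
    [0,0,0.006],
    [0,0,0.006],
    [0,0,0.006],
    [0,0,0.006],
    [0,0,0.006],
  ],
  claw=[0,0,0,0,0],
)

```text
t: 6.08
eef_pos: [538.2, -128.6, 146.3]
tcp_rot: [-3.136, -0.003, 1.677]
ft_force: [0.7, 0.9, 0.2]
opening: 0.999
grip_force: 0.0
```

Call:
arm_command(
  delta_pos=[
    [0,0,0],
    [0,0,0],
    [0,0,0],
    [0,0,0],
    [0,0,0],
  ],
  delta_rot=[
    [0,0,0],
    [0,0,0],
    [0,0,0],
    [0,0,0],
    [0,0,0],
  ],
  claw=[0,0,0,0,0],
)

```text
t: 6.5
eef_pos: [540.1, -131.7, 151.1]
tcp_rot: [3.14, 0.001, 1.675]
ft_force: [-0.3, 1.0, 0.3]
opening: 0.999
grip_force: 0.0
```

```bash
python3 - <<'E'
from h import *
import cv2
c=calibration('wrist');im=read_camera('wrist');s=state();print(s['t'],s['eef_pos'],s['tcp_rot'],s['ft_force'])
np.savez('w4.npz',K=c['camera_matrix'],T=c['T']);cv2.imwrite('pics/w4.png',im[:,:,::-1])
a=cv2.imread('pics/w3.png')[0:240,200:440];b=cv2.imread('pics/w4.png')[60:360,140:500]
o=np.zeros((600,800,3),np.uint8);o[:400,:400]=cv2.resize(a,(400,400),interpolation=3);b=cv2.resize(b,(400,333),interpolation=3);o[:333,400:]=b
# two stacked: left w3 (x1.667), right w4 (x1.111)
cv2.imwrite('pics/m.png',o[:420])
E
```

```text
6.55 [ 539.98614329 -131.61878173  150.92698693] [3.14034988e+00 6.02688139e-04 1.67468214e+00] [ 0.06632077 -0.23078242 -0.5352901 ]
```

View pics/m.png

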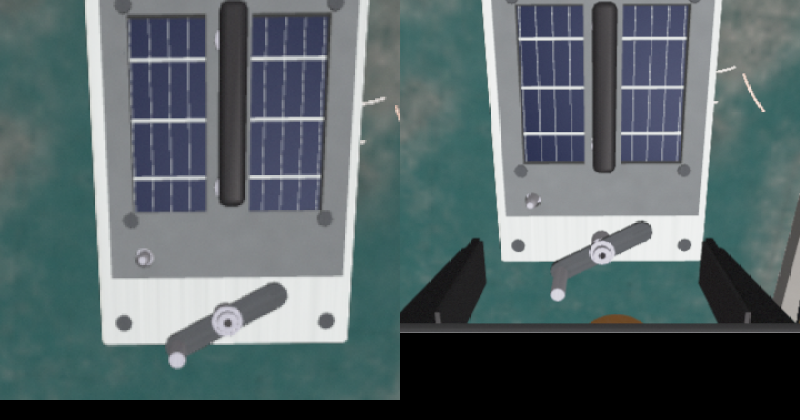

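The crop shows the handle as a dark bar from (604,2) to (604,172) in the right panel. The right latch is clear. I'll find the bar's edges numerically.

```bash
python3 - <<'E'
from h import *
import cv2
for f in('w3','w4'):
    d=np.load(f+'.npz');c=dict(camera_matrix=d['K'],T=d['T']);g=cv2.imread(f'pics/{f}.png')
    m=(g.max(2)<70).astype(np.uint8);m=cv2.morphologyEx(m,cv2.MORPH_OPEN,np.ones((5,5)))
    n,l,st,ce=cv2.connectedComponentsWithStats(m)
    for i in range(1,n):
        if st[i,4]>500 and st[i,3]>2*st[i,2] and abs(ce[i][0]-325)<40:
            r=st[i];print(f,r,ce[i])
            ys,xs=np.where(l==i)
            mid=lambda v:xs[ys==v].mean()
            y0,y1=ys.min(),ys.max();yc=(y0+y1)/2
            P=[atz(ray(c,(np.mean([mid(v) for v in range(int(q)-3,int(q)+4)]),q)),74) for q in (y0+8,yc,y1-8)]
            E=[atz(ray(c,(ce[i][0],q)),z) for q,z in((y0-.5,74),(y1+.5,74),(y1+.5,67))]
            print(np.round(P,1).tolist(),np.round(E,1).tolist())
    def pr(p):
        q=np.linalg.inv(c['T'])@[*p,1];u=c['camera_matrix']@q[:3];return (u[:2]/u[2]).round(1)
    print('pred',pr((539.2,-62.8,74)))
c=calibration('top');im=read_camera('top')[190:302,250:424,::-1];cv2.imwrite('pics/c3.png',cv2.resize(im,(696,448),interpolation=3))
E
```

```text
w3 [ 331    1   17  121 1300] [337.25615385  50.39769231]
[[535.3, -24.6, 74.0], [536.9, -62.7, 74.0], [540.3, -103.7, 74.0]] [[532.8, -18.8, 74.0], [543.5, -110.4, 74.0], [543.9, -110.5, 67.0]]
pred [338.8  61.4]
w4 [ 313   62   12  153 1307] [317.59602142 137.73680184]
[[531.2, -22.5, 74.0], [536.2, -61.5, 74.0], [540.6, -104.8, 74.0]] [[531.3, -17.9, 74.0], [541.3, -110.5, 74.0], [541.6, -112.3, 67.0]]
pred [322.4 140.7]
```

View pics/c3.png

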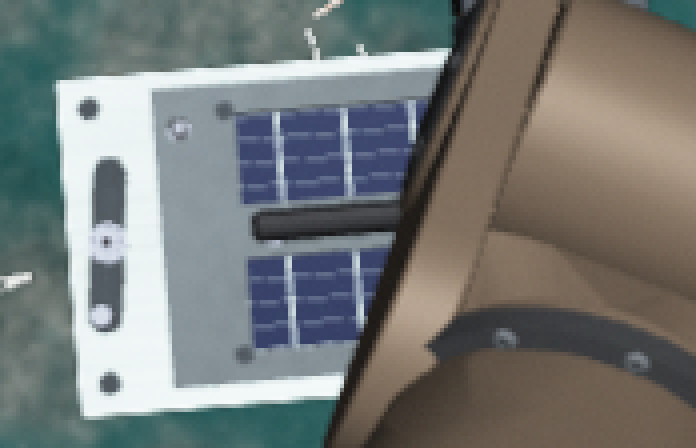

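The top view shows the left latch now parallel to the cover's edge: nose (108,165), pivot (106,242), pin (101,316). The handle's centre is at about (539.8, -62.8) and 67 mm high. Now I'll go down over it.

Call:
arm_command(
  delta_pos=[
    [0,0.14,0],
    [0,0.275,0],
    [0,0.275,-0.12],
    [0,0.275,-0.25],
    [0,0.275,-0.3],
  ],
  delta_rot=[
    [0,0,0.001],
    [0,0,0.001],
    [0,0,0.001],
    [0,0,0.001],
    [0,0,0.001],
  ],
  claw=[0,0,0,0,0],
)

```text
t: 7.02
eef_pos: [538.7, -61.6, 72.6]
tcp_rot: [-3.139, -0.001, 1.678]
ft_force: [0.2, 0.5, -0.8]
opening: 0.998
grip_force: 0.0
```

Call:
arm_command(
  delta_pos=[
    [0,0,-0.03],
    [0,0,-0.06],
    [0,0,-0.1],
    [0,0,-0.112],
    [0,0,-0.112],
  ],
  delta_rot=[
    [0,0,0],
    [0,0,0],
    [0,0,0],
    [0,0,0],
    [0,0,0],
  ],
  claw=[0,0,0,0,0],
)

```text
t: 7.43
eef_pos: [539.8, -62.5, 46.9]
tcp_rot: [-3.141, -0.0, 1.677]
ft_force: [0.6, -1.4, 0.3]
opening: 0.999
grip_force: 0.0
```

Call:
arm_command(
  delta_pos=[
    [0,0,0],
    [0,0,0],
    [0,0,0],
    [0,0,0],
    [0,0,0],
  ],
  delta_rot=[
    [0,0,0],
    [0,0,0],
    [0,0,0],
    [0,0,0],
    [0,0,0],
  ],
  claw=[0,0.2,0.4,0.5,0.6],
)

```text
t: 7.85
eef_pos: [540.0, -62.4, 47.5]
tcp_rot: [3.141, 0.0, 1.677]
ft_force: [-0.2, 0.8, 0.4]
opening: 0.775
grip_force: 0.0
```

Now I'll close gently in stages and watch the side force.

Call:
arm_command(
  delta_pos=[
    [0,0,0],
    [0,0,0],
    [0,0,0],
    [0,0,0],
    [0,0,0],
  ],
  delta_rot=[
    [0,0,0],
    [0,0,0],
    [0,0,0],
    [0,0,0],
    [0,0,0],
  ],
  claw=[0.7,0.8,0.8,0.8,0.8],
)

```text
t: 8.27
eef_pos: [539.8, -62.3, 47.1]
tcp_rot: [3.142, 0.0, 1.677]
ft_force: [-0.3, -0.3, -1.0]
opening: 0.425
grip_force: 0.0
```

Call:
arm_command(
  delta_pos=[
    [0,0,0],
    [0,0,0],
    [0,0,0],
    [0,0,0],
    [0,0,0],
  ],
  delta_rot=[
    [0,0,0],
    [0,0,0],
    [0,0,0],
    [0,0,0],
    [0,0,0],
  ],
  claw=[0.82,0.84,0.86,0.88,0.9],
)

```text
t: 8.68
eef_pos: [539.8, -62.4, 47.1]
tcp_rot: [3.142, 0.0, 1.677]
ft_force: [0.1, -0.0, -0.1]
opening: 0.143
grip_force: 30.0
```

Call:
arm_command(
  delta_pos=[
    [0,0,0],
    [0,0,0],
    [0,0,0],
    [0,0,0],
    [0,0,0],
  ],
  delta_rot=[
    [0,0,0],
    [0,0,0],
    [0,0,0],
    [0,0,0],
    [0,0,0],
  ],
  claw=[1,1,1,1,1],
)

```text
t: 9.1
eef_pos: [539.8, -62.3, 47.2]
tcp_rot: [3.142, -0.0, 1.677]
ft_force: [0.8, -0.4, -0.2]
opening: 0.142
grip_force: 30.0
```

```bash
python3 -c "
from cell import *
s=state();print({k:s[k].round(3).tolist() if hasattr(s[k],'round') and hasattr(s[k],'tolist') else s[k] for k in('t','eef_pos','tcp_rot','ft_force','moment','opening','grip_force')})"
```

```text
{'t': 9.1, 'eef_pos': [539.832, -62.349, 47.155], 'tcp_rot': [3.142, -0.0, 1.677], 'ft_force': [0.82, -0.432, -0.153], 'moment': [-0.053, 0.002, 0.005], 'opening': 0.1424536719044055, 'grip_force': 29.999864101409912}
```

The grip is firm at 13.5–14 mm with no side force. I'll lift slowly.

Call:
arm_command(
  delta_pos=[
    [0,0,0.008],
    [0,0,0.018],
    [0,0,0.028],
    [0,0,0.038],
    [0,0,0.048],
  ],
  delta_rot=[
    [0,0,0],
    [0,0,0],
    [0,0,0],
    [0,0,0],
    [0,0,0],
  ],
  claw=[1,1,1,1,1],
)

```text
t: 9.52
eef_pos: [539.8, -62.3, 59.4]
tcp_rot: [3.142, -0.0, 1.677]
ft_force: [-0.3, -0.2, -3.8]
opening: 0.14
grip_force: 30.0
```

Call:
arm_command(
  delta_pos=[
    [0,0,0.012],
    [0,0,0.024],
    [0,0,0.036],
    [0,0,0.048],
    [0,0,0.06],
  ],
  delta_rot=[
    [0,0,0],
    [0,0,0],
    [0,0,0],
    [0,0,0],
    [0,0,0],
  ],
  claw=[1,1,1,1,1],
)

```text
t: 9.93
eef_pos: [539.8, -62.4, 74.5]
tcp_rot: [3.141, 0.0, 1.677]
ft_force: [0.1, 0.5, -2.9]
opening: 0.145
grip_force: 30.0
```

```bash
python3 -c "
from cell import *
s=state();print({k:s[k].round(3).tolist() if hasattr(s[k],'round') and hasattr(s[k],'tolist') else s[k] for k in('t','eef_pos','tcp_rot','ft_force','moment','opening','grip_force')})"
```

```text
{'t': 9.9333, 'eef_pos': [539.837, -62.353, 74.503], 'tcp_rot': [3.141, 0.0, 1.677], 'ft_force': [0.108, 0.533, -2.869], 'moment': [-0.069, 0.075, 0.017], 'opening': 0.14525125569118882, 'grip_force': 29.9991837143898}
```

Call:
arm_command(
  delta_pos=[
    [0,0,0.025],
    [0,0,0.055],
    [0,0,0.085],
    [0,0,0.115],
    [0,0,0.145],
  ],
  delta_rot=[
    [0,0,0],
    [0,0,0],
    [0,0,0],
    [0,0,0],
    [0,0,0],
  ],
  claw=[1,1,1,1,1],
)

```text
t: 10.35
eef_pos: [539.9, -62.4, 111.4]
tcp_rot: [3.141, 0.0, 1.677]
ft_force: [0.7, -0.0, -2.1]
opening: 0.144
grip_force: 30.0
```

Call:
arm_command(
  delta_pos=[
    [0,0,0.03],
    [0,0,0.06],
    [0,0,0.09],
    [0,0,0.12],
    [0,0,0.145],
  ],
  delta_rot=[
    [0,0,0],
    [0,0,0],
    [0,0,0],
    [0,0,0],
    [0,0,0],
  ],
  claw=[1,1,1,1,1],
)

```text
t: 10.77
eef_pos: [539.9, -62.4, 147.6]
tcp_rot: [3.141, 0.0, 1.677]
ft_force: [0.3, -1.1, -3.2]
opening: 0.144
grip_force: 30.0
```

Call:
arm_command(
  delta_pos=[
    [0,0,0],
    [0,0,0],
    [0,0,0],
    [0,0,0],
    [0,0,0],
  ],
  delta_rot=[
    [0,0,0],
    [0,0,0],
    [0,0,0],
    [0,0,0],
    [0,0,0],
  ],
  claw=[1,1,1,1,1],
)

```text
t: 11.18
eef_pos: [539.7, -62.3, 146.3]
tcp_rot: [-3.141, -0.0, 1.677]
ft_force: [-0.3, 0.3, -3.3]
opening: 0.148
grip_force: 30.0
```

```bash
python3 -c "
from cell import *
import cv2
im=read_camera('scene');cv2.imwrite('pics/s5.png',cv2.resize(im[150:340,230:430,::-1],(600,570),interpolation=3))
s=state();print({k:s[k].round(3).tolist() if hasattr(s[k],'round') and hasattr(s[k],'tolist') else s[k] for k in('t','eef_pos','tcp_rot','ft_force','moment','opening','grip_force','qvel')})"
```

```text
{'t': 11.2333, 'eef_pos': [539.688, -62.313, 146.297], 'tcp_rot': [-3.141, -0.0, 1.677], 'ft_force': [0.395, 0.071, -2.685], 'moment': [-0.088, 0.015, -0.026], 'opening': 0.14514045064016795, 'grip_force': 29.99929189682007, 'qvel': [-0.0, -0.002, -0.002, 0.0, 0.001, -0.001]}
```

View pics/s5.png

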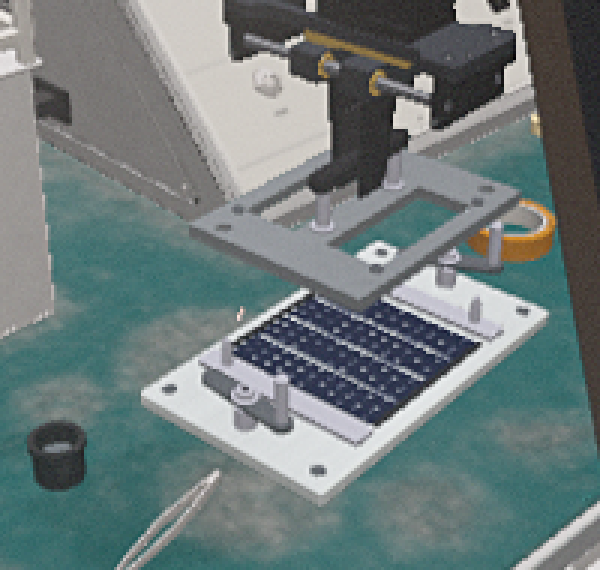

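The picture shows the cover held level and clear of the jig, centred near (355,230), with the latches open and the loose things where they lay. It is 99 mm up and still, so I'll hand it in.

```bash
python3 -c "
from cell import *
print(job_done())"
```

```text
the job is handed in; nothing more can be done
None
```

I swung the left latch clear and left the right one alone (already 2–3 mm clear), lifted the cover straight up, and handed the job in at about 11 s with it held level and still, about 99 mm above its seat.

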